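# Take the drilled block from the vise and blow it off

### The arm

A 6-joint arm with a two-finger parallel gripper is mounted at the origin on the work surface. World frame = base frame: x ahead of the robot, y to its left, z up, the work surface at z = 0. Lengths are in mm, angles in rad, forces in N, time in s.
With the tool pointing down it reaches from about 350 to 975 mm from the base axis. Payload 7.1 kg.
Tool frame: the origin (TCP) lies midway between the tips of the shut fingers; the grasp point (between the pads) lies ctrl.grip_point_offset behind it (ctrl.grip_point_offset is the distance from the TCP to the grasp point, in mm); z points along the fingers, y is the line along which they close (so a half turn about z gives the same grasp; the last joint's range is limited). The gripper opens to 88 mm and grips with 3 to 60 N. Pads are 20 mm wide; open, the fingers measure 115 mm over their backs; the gripper's body (75 mm by 178 mm) begins 61 mm behind the grasp point.
Start: joints at [1.297, 0.423, 1.63, -0, 1.089, -0.019], TCP at [157.501, 604.813, 222.675] pointing down, gripper open.
Joint ranges: [-3, 3], [-0.9, 2.11], [0.09, 2.58], [-1.31, 4.45], [0.11, 2.69], [-2.54, 2.54]. Speed limits (rad/s): [2.39, 2.39, 3.01, 3.14, 3.14, 3.14].

### API

Orientations are given as a rotation vector (axis times angle).
In Python, from workcell import ctrl gives the robot as it stands.
- The arm moves only by the tool apply_moves, never from a script. Its argument "targets" is a list of rows, each an object of numbers: "tx", "ty", "tz": the shift along the world's x, y, z in m; "spin": the turn about the world's z in degrees. In form: [{"tx": .., "ty": .., "tz": .., "spin": ..}, ...]. A call has exactly 8 rows; each row is the pose to reach, as a shift and turn from the pose commanded when the call began; what a row does not reach only later rows make up. A row lasts 1/10 s, in which the tool goes at most 50 mm and 8.59 degrees, less where a joint would pass 70% of its speed; a pose out of reach is approached as far as the arm can. A call with a gripper value outside its range is refused whole. "gripper" is the closure, from -1 (fully open) to 1 (shut), set as the call begins (left out, the last holds). The fingers move at their own pace and stop on an object; the grip force is fixed at half the most. Time passes only in rows, so rows that repeat a pose let the fingers close, or fill a call up. It gives the time, the measured TCP pose, the force, the opening and the grip force at its end, in the units of the state.
- ctrl.get_obs(): the state, without advancing time (a new reading comes with each control period).
- ctrl.get_image(name): name is "scene" or "top" or "wrist"; returns the picture (384x512x3 uint8, red, green, blue); there is no depth.
- ctrl.get_calibration(name): a dict with "fov_y" (degrees; the focal length in pixels is half the picture's height over the tangent of half this angle, whatever the lens; pixels are square), "cx", "cy" (the principal point, pixels), "rvec" (rotation vector, rad) and "tvec" (3), from world to camera coordinates, as OpenCV has them. Camera axes: x right, y down, z forward; pixel columns grow to the right and rows downward; lengths in mm; the calibration is good to about 2 mm. A picture is of the moment at which its call begins: read the wrist's pose just before it. get_calibration takes no time and is no camera call; for the wrist camera it gives the pose at the moment of the call.
- ctrl.close_job(): hands the job in; it is judged then, once.
Trained networks look in the newest picture that a camera, given by its name, has taken for a name from the list of things; names that differ only in an ending like _2 or _b are one class to them, and where a whole thing is asked for, a point or a joint stands for the part that bears it (a point fixed in the world has none). Each returns a list of dicts, best first, with "score" (0 to 1); they miss things now and then, are a little off and sometimes report something else, mostly with a low value. They report only what shows in the picture. A call takes as long as a camera call. They do not tell look-alikes from the thing itself.
- ctrl.outline_of(name, camera): "pixels" (384x512 bool, what is visible of it) and "box" ([left, top, right, bottom] in pixels, round what is visible of it).
- ctrl.pinpoint(name, camera): "uv" ([column, row] in pixels: a listed point, or the origin of a listed thing).
The state is a dict: "t": time; "qpos": joint angles; "qvel": joint speeds; "joint_torque": joint torques, N m; "ee_pos": TCP position; "orientation": TCP orientation; "ft_force": force on the tool from outside, world axes, zero at the start; "moment": the same for the moment, N m; "width": finger opening in mm; "grasp_force": force on a finger pad.
Only numpy, scipy, OpenCV 4.12 (cv2) and the standard library are available. Lean on these libraries where they do the work, as an engineer would, in place of code of your own. Each camera call takes 0.05 s, during which the arm holds its last target. There are 200 camera calls.

### The job

Slide the jaw of the small blue bench vise well open by its black knob (at least 30 mm), lift the drilled brass block out and stand it upright in the tray of the grey air blow-off stand, letting go of it there. Only then press the stand's red lever pad down with the fingertips to its middle position, half way with the pointer in the green band and never down to the stop, hold it there for two seconds and finish the program while still holding it: do not let go. Leave the vise open and do not disturb the other things on the bench.

Things in the scene. Friction and masses are not known exactly. Their poses are not given: they have to be found in the camera images.
- vise: Small bench vise fixed to the bench: blue base 90 (x) x 220 (y) x 25 mm, steel jaws 70 mm wide (x), tops 50 mm above the bench. Origin on the bench, 20 mm towards -y of the base's centre; z up, +y is the way the sliding jaw opens. Jaw faces at y = -32 (fixed) and -7 mm (sliding, closed). The block stands between them on the base, 25 mm above the bench.
- jaw (a joint): Travel of the sliding jaw in m: 0 closed on the block, 0.050 fully open (towards the vise's +y). It slides with about 3 N of friction and stays where it is left; it is free, there is no screw to turn.
- jaw_knob (a point): Centre of the grip of the sliding jaw's black knob: an upright cylinder 22 mm in diameter and 32 mm tall (from 59 to 91 mm above the bench), on a 12 mm stem; this point is 75 mm above the bench. It lies 55 mm towards +y of the vise's origin when closed and moves with the jaw; its axes are the vise's.
- block: The finished part: upright brass block 40 (x) x 24 (y) x 55 (z) mm, about 0.4 kg, with two drilled holes (12 and 7 mm) in its top. Origin at the centre of its underside, z up. In the vise its 24 mm thickness lies across the jaws and its top 30 mm stand clear above them, so it can be gripped by its 40 mm ends; about 1 mm of play.
- stand: Air blow-off stand fixed to the bench: grey base 180 (x) x 260 (y) x 15 mm, origin on the bench under its centre. Tray on its -y half, valve lever on its +y half; a brass nozzle 74 mm tall stands behind the tray (x = 66 to 90, y = -65 mm); a thin white, green and red indicator plate 100 mm tall stands beside the lever (x = -20, y = 104 mm).
- tray_floor (a point): Centre of the tray's floor, 15 mm above the bench, at x = 0, y = -65 mm of the stand, axes as the stand's. The tray is 100 x 100 mm inside, its walls 6 mm thick and 20 mm tall above the floor.
- valve (a joint): Angle of the spring valve lever in rad: 0 released (pad end raised), 0.25 middle, level (green band: 0.17 to 0.33), 0.50 the stop (red from 0.42). It springs back if let go. Its axle, along the stand's y, is at x = 50, y = 75 mm, 65 mm above the bench; the pad is 110 mm from it towards -x. On the pad about 3.5 N start it, 6.5 N hold the middle, 10 N reach the stop.
- pad_top (a point): Centre of the top face of the red pad (36 x 36 mm) on the lever's free end, pressed from above. Released it is 106 mm above the bench, the face tilted 0.25 rad; in the middle position it is level, 79 mm above the bench, at x = -60, y = 75 mm of the stand (27 mm lower than released); at the stop 51 mm. The green band is about 8 mm up or down from the middle.
- lever: The spring valve lever with its red pad as one solid: steel bar 125 x 14 x 8 mm along its x, the pad 36 x 36 x 10 mm on top of its -x end. Origin on the axle; axes as the stand's when level.
- charcoal: Bystander: black charcoal soldering block, 45 x 80 x 30 mm; origin under its centre.
- tin: Bystander: small open clear plastic pot, 42 mm wide, 20 mm tall; origin under its centre.
- spray: Bystander: clear spray bottle with black cap, 46 mm wide, 150 mm tall, beyond the stations; origin under its centre.
- jars: Bystander: stack of clear screw jars in one piece, 41 mm wide, 92 mm tall; origin under its centre.
- dish: Bystander: shallow copper dish, 80 mm wide, 18 mm tall; origin under its centre.
- brush: Bystander: small brush with red handle lying on the table; origin at its underside.
- bowl: Bystander: round wooden bowl, 90 mm wide, 45 mm tall; origin under its centre.
- brick: Bystander: pale soldering brick, 75 x 160 x 40 mm; origin under its centre.
Things that resemble listed ones, but are neither listed nor needed, are in the scene too. What is shaped like the vise but turquoise is not meant.

How it is judged:
By the outcome, as a careful person would: the job done as asked, in the order asked, and still so for the second after the job is handed in, while the arm keeps its last pose, push and grip.
It also fails if it takes over 69 s, if anything falls off the work surface, if the arm or the gripper's body presses on something with over 40 N, if the wrist force passes 120 N, or if a joint passes its speed limit or range.

## Working session

There is one attempt and no reset: what is moved stays moved. The work goes in short steps, Python scripts to look and compute and a tool call to move; the robot and the scene stay as the last step left them, time stands still between calls to the robot, and variables do not carry over. Pictures are saved under pics/ and viewed, at most 10 in all, crops included, and the job is handed in when it is done.

Besides the shell and the picture viewer there is one more tool, called as name(argument=value, ...) on one line, values as JSON. apply_moves: Moves the arm, as the interface text tells. Its arguments: {"type":"object","properties":{"targets":{"type":"array"},"gripper":{"type":"number"}},"required":["targets"]}

```bash
mkdir -p pics
cat > h.py <<'E'
import numpy as np, cv2
from workcell import ctrl
def cal(n):
    c=ctrl.get_calibration(n); f=192/np.tan(np.radians(c["fov_y"])/2)
    K=np.array([[f,0,c["cx"]],[0,f,c["cy"]],[0,0,1]]); return K,np.array(c["rvec"],float),np.array(c["tvec"],float)
def ray(n,uv,z,c=None):
    K,r,t=c or cal(n); R=cv2.Rodrigues(r)[0]; o=-R.T@t
    d=R.T@np.linalg.inv(K)@np.array([uv[0],uv[1],1.]); return o+d*(z-o[2])/d[2]
def proj(n,P,c=None):
    K,r,t=c or cal(n); return cv2.projectPoints(np.array(P,float).reshape(-1,3),r,t,K,None)[0][:,0]
def save(im,name): cv2.imwrite("pics/"+name,cv2.cvtColor(im,cv2.COLOR_RGB2BGR))
E
python3 - <<'E'
from h import *
np.set_printoptions(precision=3,suppress=True)
o=ctrl.get_obs();print(o, ctrl.grip_point_offset)
a=ctrl.get_image("top");b=ctrl.get_image("scene")
save(cv2.resize(a,(800,600)),"top.png");save(cv2.resize(b,(800,600)),"scene.png")
for cam in("top","scene"):
  print(cam,cal(cam))
  for n,z in(("vise",0),("jaw_knob",75),("block",25),("stand",0),("tray_floor",15),("pad_top",106)):
    for d in ctrl.pinpoint(n,cam)[:3]: print(n,round(d["score"],2),np.array(d["uv"]),ray(cam,d["uv"],z)[:2])
E
```

```text
{'t': 0.0, 'qpos': array([ 1.297,  0.424,  1.631, -0.   ,  1.089, -0.019]), 'qvel': array([-0.   ,  0.001,  0.001,  0.001,  0.002, -0.   ]), 'joint_torque': array([  0.   , -54.463, -27.366,   0.064,   0.023,  -0.   ]), 'ee_pos': array([157.369, 604.305, 221.924]), 'orientation': array([-0.399, -3.116,  0.002]), 'ft_force': array([ 0.022,  0.295, -0.016]), 'moment': array([ 0.059, -0.002,  0.001]), 'grasp_force': 0.0, 'width': 87.88837146758743} 18.700000000000003
top (array([[477.091,   0.   , 260.907],
       [  0.   , 477.091, 192.017],
       [  0.   ,   0.   ,   1.   ]]), array([ 2.129, -2.187,  0.138]), array([  18.156,  533.928, 1478.833]))
vise 0.85 [195.  178.3] [589.056 216.809]
vise 0.68 [209.1 253.9] [344.047 174.19 ]
vise 0.63 [329.3 265.5] [ 297.266 -207.307]
jaw_knob 0.93 [172.3 179.8] [574.318 276.919]
jaw_knob 0.91 [315.8 263.2] [ 307.594 -156.106]
jaw_knob 0.89 [190.  250.7] [355.298 224.009]
block 0.42 [199.6 181.1] [575.644 198.843]
stand 0.8 [324.2 176.5] [ 583.84  -203.484]
tray_floor 0.72 [343.7 172. ] [ 594.524 -264.929]
pad_top 0.83 [312.2 193.1] [ 517.703 -150.291]
pad_top 0.21 [193.1 151.4] [655.345 207.583]
scene (array([[454.659,   0.   , 253.657],
       [  0.   , 454.659, 188.538],
       [  0.   ,   0.   ,   1.   ]]), array([ 1.869,  1.95 , -0.586]), array([  52.329, -416.426, 1792.527]))
vise 0.95 [312.  154.1] [344.158 169.54 ]
vise 0.71 [205.8 142.6] [ 305.869 -210.444]
vise 0.66 [329.4 215.5] [589.592 220.148]
jaw_knob 0.72 [331.2 146.4] [366.293 226.283]
jaw_knob 0.67 [347.2 206.1] [596.682 265.038]
block 0.56 [323.6 211.7] [590.543 198.655]
stand 0.61 [200.5 208.3] [ 578.637 -199.494]
tray_floor 0.7 [177.2 209.2] [ 593.439 -271.993]
pad_top 0.62 [212.4 176.7] [ 523.737 -155.761]
```

View pics/top.png

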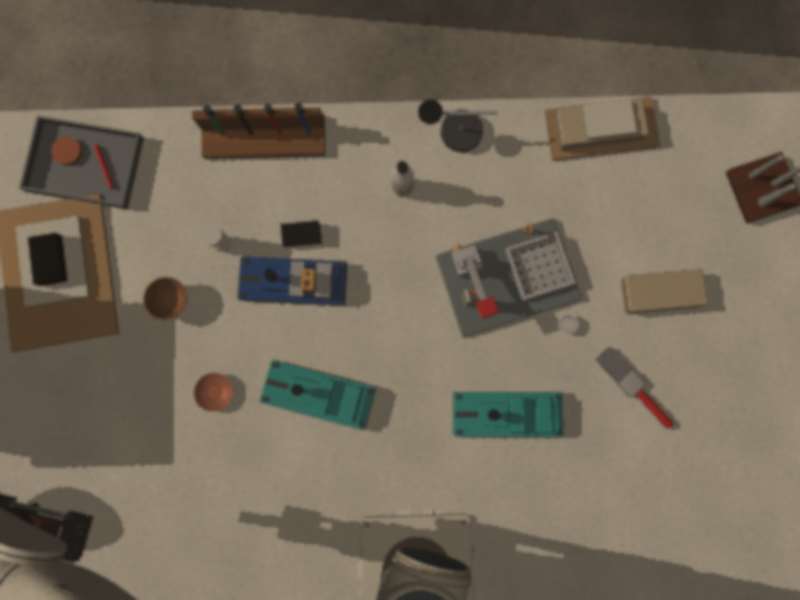

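View pics/scene.png

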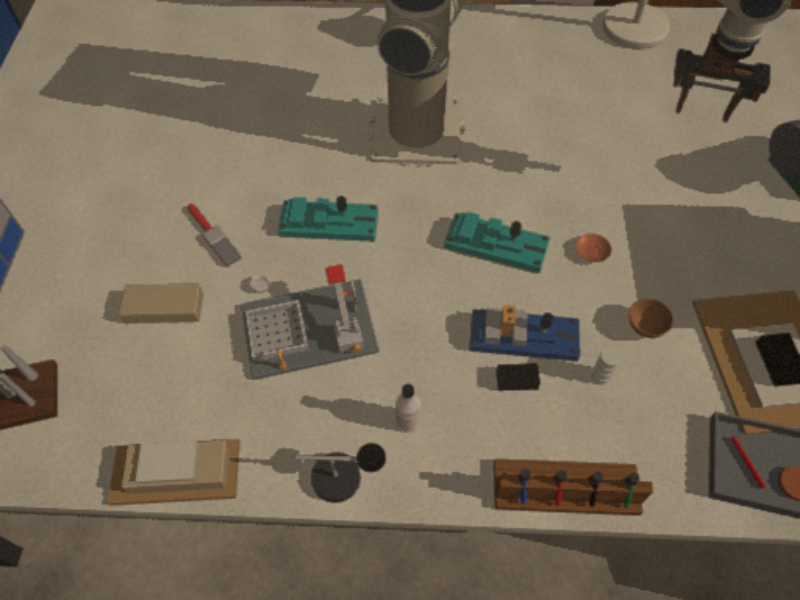

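The blue vise in the top picture is at about (187,180) px, with the brass block at (197,179). The two turquoise vises at about (204,252) and (325,265) px are look-alikes. The stand is at about (326,178), with its red pad at (312,196) and the tray at (346,170). I'll go closer for a wrist look, which will serve as the confirming crop.

```bash
cat >> h.py <<'E'
from scipy.optimize import least_squares
MODEL={"vise":{"vise":(0,0,0),"jaw_knob":(0,55,75),"block":(0,-19.5,25)},"stand":{"stand":(0,0,0),"tray_floor":(0,-65,15),"pad_top":(-60+3,75,106)}}
def w(p,P):
    c,s=np.cos(p[2]),np.sin(p[2]); P=np.array(P,float).reshape(-1,3)
    return np.c_[p[0]+c*P[:,0]-s*P[:,1],p[1]+s*P[:,0]+c*P[:,1],P[:,2]]
def obs(model,cams,p0,tol=30,jaw=0):
    out=[]
    for cam in cams:
        c=cal(cam); ctrl.get_image(cam)
        for n,P in MODEL[model].items():
            P=(P[0],P[1]+(jaw if n=="jaw_knob" else 0),P[2]); e=proj(cam,w(p0,P),c)[0]
            for d in ctrl.pinpoint(n,cam):
                if np.hypot(*(np.array(d["uv"])-e))<tol*(1 if cam!="wrist" else 4): out.append((cam,n,c,P,np.array(d["uv"],float),d["score"]));break
    return out
def fit(o,p0):
    s=np.array([1,1,100.])
    f=lambda q:np.concatenate([(proj(x[0],w(q/s,x[3]),x[2])[0]-x[4])*(1 if x[0]!="wrist" else .7) for x in o])
    r=least_squares(f,np.array(p0)*s,loss="soft_l1",f_scale=1.5); return r.x/s,r.fun.reshape(-1,2)
E
python3 - <<'E'
from h import *
np.set_printoptions(precision=3,suppress=True)
for m,p in(("vise",(585,215,.1)),("stand",(582,-203,.25))):
  o=obs(m,("top","scene"),p); q,r=fit(o,p); print(m,q,[(x[0],x[1],round(x[5],2)) for x in o],r)
for n,z in (("jars",92),("charcoal",30),("bowl",45),("spray",150),("tin",20)):
  for cam in("top","scene"):
    for d in ctrl.outline_of(n,cam)[:2]: print(n,cam,round(d["score"],2),d["box"],ray(cam,((d["box"][0]+d["box"][2])/2,(d["box"][1]+d["box"][3])/2),z/2)[:2])
E
```

```text
vise [586.619 218.934  -0.138] [('top', 'vise', 0.79), ('top', 'block', 0.51), ('scene', 'vise', 0.81), ('scene', 'jaw_knob', 0.8), ('scene', 'block', 0.56)] [[ 2.153  0.258]
 [-4.07  -3.258]
 [-1.917  0.083]
 [ 0.187 -0.012]
 [ 1.03  -2.891]]
stand [ 586.11  -211.15     0.178] [('top', 'stand', 0.84), ('top', 'tray_floor', 0.77), ('top', 'pad_top', 0.56), ('scene', 'tray_floor', 0.72), ('scene', 'pad_top', 0.83)] [[ 0.323 -0.951]
 [ 0.407 -0.536]
 [-0.027  1.152]
 [-0.338 -0.304]
 [ 1.34   0.03 ]]
jars scene 0.8 [379.2, 221.3, 397.3, 247.2] [673.821 388.196]
jars scene 0.73 [323.9, 198.3, 353.8, 221.5] [594.299 243.724]
charcoal top 0.55 [177.1, 138.6, 206.8, 157.4] [686.432 223.748]
charcoal scene 0.69 [318.8, 233.3, 347.1, 250.6] [690.97  224.892]
bowl top 0.84 [89.6, 177.5, 120.2, 206.4] [549.032 501.62 ]
bowl scene 0.65 [403.4, 190.9, 430.3, 217.4] [549.869 498.203]
spray top 0.79 [250.7, 104.2, 262.3, 128.9] [768.463  11.593]
spray scene 0.67 [255.8, 246.8, 270.2, 278.4] [793.762  13.01 ]
tin top 0.41 [298.1, 165.9, 321.6, 203.2] [ 557.252 -154.663]
tin top 0.18 [89.9, 177.2, 118.7, 205.4] [552.876 507.638]
tin scene 0.73 [325.1, 200.2, 353.5, 218.9] [572.016 251.433]
tin scene 0.6 [161.2, 178.4, 170.9, 188.3] [ 492.02  -324.704]
```

apply_moves(targets=[{"tx": 0.03,"ty": -0.02,"tz": 0.03,"spin": 0},{"tx": 0.06,"ty": -0.05,"tz": 0.06,"spin": 0},{"tx": 0.09,"ty": -0.08,"tz": 0.08,"spin": -6},{"tx": 0.12,"ty": -0.115,"tz": 0.09,"spin": -14},{"tx": 0.155,"ty": -0.15,"tz": 0.1,"spin": -22},{"tx": 0.19,"ty": -0.185,"tz": 0.1,"spin": -30},{"tx": 0.225,"ty": -0.22,"tz": 0.1,"spin": -38},{"tx": 0.26,"ty": -0.25,"tz": 0.1,"spin": -46}], gripper=-1)

```text
t: 2.8
ee_pos: [418.6, 353.0, 323.1]
orientation: [1.593, 2.708, 0.001]
ft_force: [0.4, -0.4, -0.3]
width: 87.9
grasp_force: 0.0
```

apply_moves(targets=[{"tx": 0.02,"ty": -0.015,"tz": 0,"spin": -5},{"tx": 0.04,"ty": -0.03,"tz": 0,"spin": -13},{"tx": 0.065,"ty": -0.045,"tz": 0,"spin": -20},{"tx": 0.09,"ty": -0.06,"tz": 0,"spin": -26},{"tx": 0.11,"ty": -0.075,"tz": 0,"spin": -32},{"tx": 0.125,"ty": -0.085,"tz": 0,"spin": -32},{"tx": 0.125,"ty": -0.085,"tz": 0,"spin": -32},{"tx": 0.125,"ty": -0.085,"tz": 0,"spin": -32}])

```text
t: 3.6
ee_pos: [542.2, 269.9, 322.5]
orientation: [-2.269, -2.172, 0.001]
ft_force: [0.1, -0.5, -0.6]
width: 88.2
grasp_force: 0.0
```

Run:
```python
from h import *
np.set_printoptions(precision=3,suppress=True)
p=(587,219,-.05)
print(ctrl.get_obs()["ee_pos"],ctrl.get_obs()["orientation"])
o=obs("vise",("wrist",),p); c=cal("wrist");im=ctrl.get_image("wrist")
for x in o: print(x[1],x[4],x[5],ray("wrist",x[4],x[3][2],x[2])[:2])
if len(o)>1:
  q,r=fit(o,p); print(q,r); 
save(cv2.resize(im,(800,600)),"w1.png")
print(-cv2.Rodrigues(c[1])[0].T@c[2],c[0][0,0])
```

```text
[542.155 269.882 322.47 ] [-2.269 -2.172  0.001]
vise [284.8 180.6] 0.64 [593.89  221.551]
jaw_knob [292.  157.6] 0.84 [596.684 271.795]
block [277.2 195.8] 0.87 [579.135 203.844]
[585.489 220.73   -0.223] [[-3.606  0.499]
 [ 0.486 -1.349]
 [ 0.936  0.873]]
[545.313 343.45  485.493] 306.7981086670681
```

View pics/w1.png

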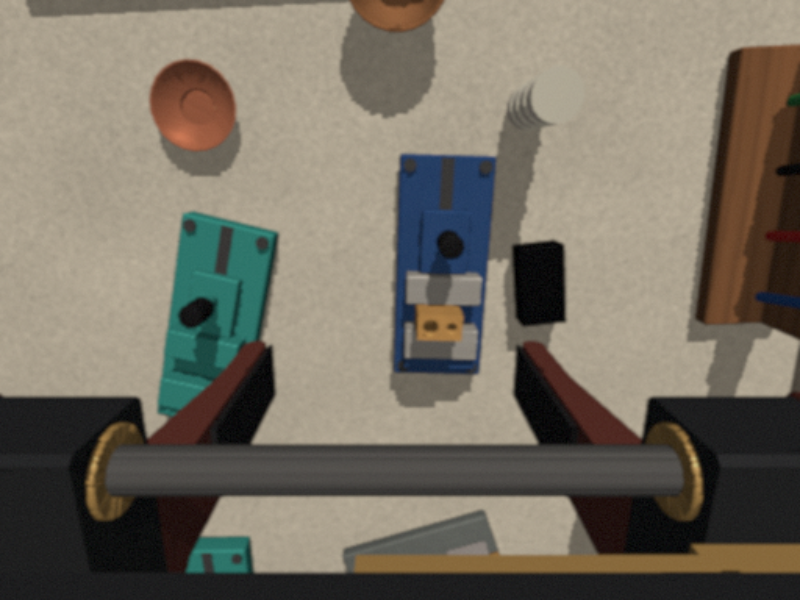

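The wrist picture shows the blue vise at 800x600 px (402..495, 155..373), with the brass block at (439,323) and the knob at (451,245). The turquoise look-alike is at left. I'll fit the pose from its base corners.

Run:
```python
from h import *
np.set_printoptions(precision=3,suppress=True)
c=cal("wrist");im=ctrl.get_image("wrist")
h=cv2.cvtColor(im,cv2.COLOR_RGB2HSV)
m=cv2.inRange(h,(105,120,40),(125,255,255)); 
m=cv2.morphologyEx(m,cv2.MORPH_CLOSE,np.ones((5,5)))
n,l,s,_=cv2.connectedComponentsWithStats(m); 
pts=np.argwhere(m)[:,::-1]; pts=pts[(pts[:,0]>240)&(pts[:,0]<330)&(pts[:,1]<245)]
# rectified to plane z=25
P=np.array([ray("wrist",p,25,c)[:2] for p in pts]); hull=cv2.convexHull(P.astype(np.float32))
(cx,cy),(a,b),ang=cv2.minAreaRect(hull); print("rect",cx,cy,a,b,ang, cv2.boxPoints(((cx,cy),(a,b),ang)))
for n,z in (("jaw_knob",91),("block",80)): pass
# block top by colour
mb=cv2.inRange(h,(10,90,110),(30,255,255)); mb[:, :250]=0;mb[:,310:]=0;mb[:170]=0;mb[225:]=0
Q=np.array([ray("wrist",p,80,c)[:2] for p in np.argwhere(mb)[:,::-1]]).astype(np.float32)
print(len(Q),cv2.minAreaRect(Q),cv2.boxPoints(cv2.minAreaRect(Q)))
for uv in((451,240),): print("knobtop",ray("wrist",np.array(uv)/1.5625,91,c))
crop=im[90:250,230:340]; save(cv2.resize(crop,None,fx=3.6,fy=3.6,interpolation=2),"c1.png")
```

```text
rect 587.7351684570312 240.93194580078125 214.86895751953125 86.35819244384766 85.95532989501953 [[537.086 136.811]
 [623.229 130.719]
 [638.385 345.053]
 [552.241 351.144]]
610 ((580.0626220703125, 204.9633026123047), (33.75238800048828, 41.67447280883789), 87.43360900878906) [[558.491 189.037]
 [600.123 187.171]
 [601.635 220.89 ]
 [560.002 222.756]]
knobtop [590.31  280.497  91.   ]
```

View pics/c1.png

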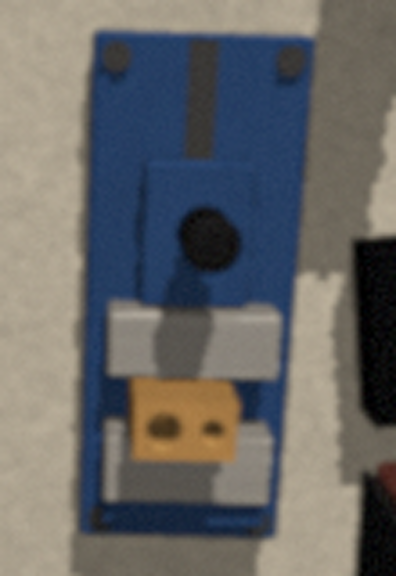

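apply_moves(targets=[{"tx": 0.02,"ty": 0.003,"tz": -0.015,"spin": -1},{"tx": 0.04,"ty": 0.006,"tz": -0.04,"spin": -1.5},{"tx": 0.048,"ty": 0.007,"tz": -0.07,"spin": -1.5},{"tx": 0.048,"ty": 0.007,"tz": -0.105,"spin": -1.5},{"tx": 0.048,"ty": 0.007,"tz": -0.135,"spin": -1.5},{"tx": 0.048,"ty": 0.007,"tz": -0.16,"spin": -1.5},{"tx": 0.048,"ty": 0.007,"tz": -0.175,"spin": -1.5},{"tx": 0.048,"ty": 0.007,"tz": -0.18,"spin": -1.5}])

```text
t: 4.7
ee_pos: [589.6, 276.7, 141.1]
orientation: [-2.298, -2.141, 0.004]
ft_force: [1.1, -0.9, 0.4]
width: 87.9
grasp_force: 0.0
```

Run:
```python
from h import *
np.set_printoptions(precision=3,suppress=True)
o=ctrl.get_obs();print(o["ee_pos"],o["orientation"])
c=cal("wrist");im=ctrl.get_image("wrist");
for d in ctrl.pinpoint("jaw_knob","wrist")[:2]: print(d["uv"],d["score"],ray("wrist",d["uv"],75,c))
for d in ctrl.pinpoint("block","wrist")[:2]: print(d["uv"],d["score"],ray("wrist",d["uv"],25,c))
print(proj("wrist",[[590,276,91],[590,276,75],[580,202,80]],c))
save(im,"w2.png")
```

```text
[589.57  276.734 141.109] [-2.298 -2.141  0.004]
[255.5, 205.1] 0.71 [592.433 273.587  75.   ]
[249.5, 256.6] 0.6 [582.02  203.079  25.   ]
[[252.169 209.117]
 [252.187 202.39 ]
 [246.561 289.54 ]]
```

View pics/w2.png

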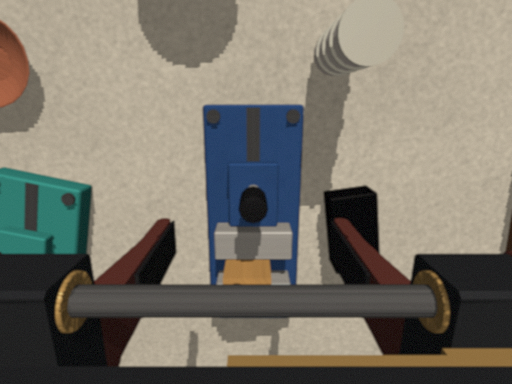

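The knob shows at (253,204), centred between the fingers. I'll descend and grip.

apply_moves(targets=[{"tx": 0.001,"ty": -0.001,"tz": -0.015,"spin": 0},{"tx": 0.001,"ty": -0.001,"tz": -0.035,"spin": 0},{"tx": 0.001,"ty": -0.001,"tz": -0.055,"spin": 0},{"tx": 0.001,"ty": -0.001,"tz": -0.07,"spin": 0},{"tx": 0.001,"ty": -0.001,"tz": -0.08,"spin": 0},{"tx": 0.001,"ty": -0.001,"tz": -0.083,"spin": 0},{"tx": 0.001,"ty": -0.001,"tz": -0.083,"spin": 0},{"tx": 0.001,"ty": -0.001,"tz": -0.083,"spin": 0}])

```text
t: 5.65
ee_pos: [592.1, 276.0, 60.4]
orientation: [2.299, 2.14, 0.002]
ft_force: [0.5, 0.9, -0.5]
width: 87.6
grasp_force: 0.0
```

apply_moves(targets=[{"tx": 0,"ty": 0,"tz": 0,"spin": 0},{"tx": 0,"ty": 0,"tz": 0,"spin": 0},{"tx": 0,"ty": 0,"tz": 0,"spin": 0},{"tx": 0,"ty": 0,"tz": 0,"spin": 0},{"tx": 0,"ty": 0,"tz": 0,"spin": 0},{"tx": 0,"ty": 0,"tz": 0,"spin": 0},{"tx": 0,"ty": 0,"tz": 0,"spin": 0},{"tx": 0,"ty": 0,"tz": 0,"spin": 0}], gripper=1)

```text
t: 6.45
ee_pos: [591.5, 275.8, 59.6]
orientation: [-2.299, -2.141, 0.0]
ft_force: [0.1, 0.0, 0.0]
width: 27.6
grasp_force: 0.0
```

apply_moves(targets=[{"tx": 0,"ty": 0,"tz": 0,"spin": 0},{"tx": 0,"ty": 0,"tz": 0,"spin": 0},{"tx": 0,"ty": 0,"tz": 0,"spin": 0},{"tx": 0,"ty": 0,"tz": 0,"spin": 0},{"tx": 0,"ty": 0.004,"tz": 0,"spin": 0},{"tx": 0.0005,"ty": 0.01,"tz": 0,"spin": 0},{"tx": 0.001,"ty": 0.016,"tz": 0,"spin": 0},{"tx": 0.0015,"ty": 0.022,"tz": 0,"spin": 0}])

```text
t: 7.25
ee_pos: [591.4, 297.3, 59.5]
orientation: [-2.299, -2.139, 0.006]
ft_force: [-5.5, -2.4, 5.3]
width: 21.7
grasp_force: 30.0
```

apply_moves(targets=[{"tx": 0.0005,"ty": 0.006,"tz": 0,"spin": 0},{"tx": 0.001,"ty": 0.012,"tz": 0,"spin": 0},{"tx": 0.001,"ty": 0.018,"tz": 0,"spin": 0},{"tx": 0.0015,"ty": 0.022,"tz": 0,"spin": 0},{"tx": 0.0015,"ty": 0.022,"tz": 0,"spin": 0},{"tx": 0.0015,"ty": 0.022,"tz": 0,"spin": 0},{"tx": 0.0015,"ty": 0.022,"tz": 0,"spin": 0},{"tx": 0.0015,"ty": 0.022,"tz": 0,"spin": 0}])

```text
t: 8.05
ee_pos: [592.9, 320.1, 59.5]
orientation: [-2.298, -2.139, 0.004]
ft_force: [-6.0, 1.7, 3.6]
width: 21.5
grasp_force: 30.0
```

apply_moves(targets=[{"tx": 0,"ty": 0,"tz": 0,"spin": 0},{"tx": 0,"ty": 0,"tz": 0,"spin": 0},{"tx": 0,"ty": 0,"tz": 0,"spin": 0},{"tx": 0,"ty": 0,"tz": 0,"spin": 0},{"tx": 0,"ty": 0,"tz": 0.01,"spin": 0},{"tx": 0,"ty": 0,"tz": 0.03,"spin": 0},{"tx": 0,"ty": 0,"tz": 0.055,"spin": 0},{"tx": 0,"ty": 0,"tz": 0.08,"spin": 0}], gripper=-1)

```text
t: 8.85
ee_pos: [594.6, 319.7, 141.1]
orientation: [2.3, 2.14, 0.0]
ft_force: [0.4, -0.7, -0.2]
width: 81.9
grasp_force: 0.0
```

apply_moves(targets=[{"tx": 0,"ty": 0,"tz": 0.03,"spin": 0},{"tx": 0,"ty": -0.01,"tz": 0.05,"spin": 0},{"tx": 0,"ty": -0.03,"tz": 0.07,"spin": 0},{"tx": 0,"ty": -0.05,"tz": 0.085,"spin": 0},{"tx": 0,"ty": -0.065,"tz": 0.095,"spin": 0},{"tx": 0,"ty": -0.07,"tz": 0.1,"spin": 0},{"tx": 0,"ty": -0.07,"tz": 0.1,"spin": 0},{"tx": 0,"ty": -0.07,"tz": 0.1,"spin": 0}])

```text
t: 9.65
ee_pos: [594.3, 249.9, 239.0]
orientation: [-2.299, -2.14, 0.001]
ft_force: [0.4, 0.4, 0.5]
width: 87.8
grasp_force: 0.0
```

Run:
```python
from h import *
np.set_printoptions(precision=3,suppress=True)
o=ctrl.get_obs();print(o["ee_pos"],o["orientation"])
c=cal("wrist");im=ctrl.get_image("wrist");h=cv2.cvtColor(im,cv2.COLOR_RGB2HSV)
for n,z in(("jaw_knob",75),("block",25)):
  for d in ctrl.pinpoint(n,"wrist")[:2]: print(n,d["uv"],d["score"],ray("wrist",d["uv"],z,c))
mb=cv2.inRange(h,(10,90,90),(30,255,255)); mb[:, :200]=0;mb[:,320:]=0;mb[:150]=0;mb[275:]=0
yx=np.argwhere(mb); print(len(yx), yx.min(0),yx.max(0))
Q=np.array([ray("wrist",p,80,c)[:2] for p in yx[:,::-1]]).astype(np.float32); print(cv2.boxPoints(cv2.minAreaRect(Q)))
print(proj("wrist",[[580,202,80]],c)); save(cv2.resize(im[100:300,150:370],None,fx=3,fy=3,interpolation=2),"w3.png")
```

```text
[594.263 249.854 238.988] [-2.299 -2.14   0.001]
jaw_knob [248.5, 112.2] 0.84 [595.824 315.518  75.   ]
jaw_knob [49.9, 213.5] 0.68 [363.736 221.153  75.   ]
block [240.6, 202.9] 0.91 [576.442 202.036  25.   ]
1143 [195 224] [229 259]
[[558.981 190.181]
 [598.028 187.341]
 [600.928 227.225]
 [561.881 230.064]]
[[242.007 217.916]]
```

View pics/w3.png

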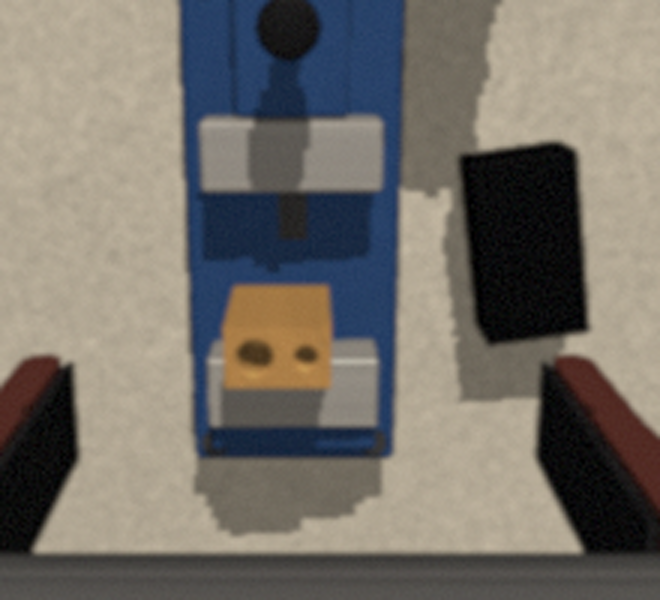

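apply_moves(targets=[{"tx": -0.007,"ty": -0.02,"tz": -0.01,"spin": 0},{"tx": -0.0145,"ty": -0.04,"tz": -0.03,"spin": 0},{"tx": -0.0145,"ty": -0.048,"tz": -0.06,"spin": 0},{"tx": -0.0145,"ty": -0.048,"tz": -0.095,"spin": 0},{"tx": -0.0145,"ty": -0.048,"tz": -0.13,"spin": 0},{"tx": -0.0145,"ty": -0.048,"tz": -0.16,"spin": 0},{"tx": -0.0145,"ty": -0.048,"tz": -0.178,"spin": 0},{"tx": -0.0145,"ty": -0.048,"tz": -0.184,"spin": 0}])

```text
t: 10.6
ee_pos: [578.2, 201.7, 52.8]
orientation: [-2.297, -2.14, 0.007]
ft_force: [-0.6, 0.2, -0.4]
width: 88.0
grasp_force: 0.0
```

apply_moves(targets=[{"tx": 0,"ty": 0,"tz": 0,"spin": 0},{"tx": 0,"ty": 0,"tz": 0,"spin": 0},{"tx": 0,"ty": 0,"tz": 0,"spin": 0},{"tx": 0,"ty": 0,"tz": 0,"spin": 0},{"tx": 0,"ty": 0,"tz": 0,"spin": 0},{"tx": 0,"ty": 0,"tz": 0,"spin": 0},{"tx": 0,"ty": 0,"tz": 0,"spin": 0},{"tx": 0,"ty": 0,"tz": 0,"spin": 0}], gripper=1)

```text
t: 11.4
ee_pos: [580.0, 201.8, 56.0]
orientation: [-2.299, -2.14, -0.0]
ft_force: [-1.9, 0.0, 5.2]
width: 39.8
grasp_force: 30.0
```

apply_moves(targets=[{"tx": 0,"ty": 0,"tz": 0.005,"spin": 0},{"tx": 0,"ty": 0,"tz": 0.018,"spin": 0},{"tx": 0,"ty": 0,"tz": 0.036,"spin": 0},{"tx": 0,"ty": 0,"tz": 0.06,"spin": 0},{"tx": 0,"ty": 0,"tz": 0.09,"spin": 0},{"tx": 0,"ty": -0.015,"tz": 0.12,"spin": 0},{"tx": 0,"ty": -0.04,"tz": 0.145,"spin": 0},{"tx": 0,"ty": -0.075,"tz": 0.165,"spin": 0}])

```text
t: 12.2
ee_pos: [580.2, 127.1, 223.0]
orientation: [2.297, 2.142, 0.003]
ft_force: [-0.5, -1.4, -3.8]
width: 39.8
grasp_force: 30.0
```

apply_moves(targets=[{"tx": 0,"ty": -0.04,"tz": 0.01,"spin": 0},{"tx": 0,"ty": -0.08,"tz": 0.015,"spin": 0},{"tx": 0,"ty": -0.12,"tz": 0.02,"spin": 0},{"tx": 0,"ty": -0.16,"tz": 0.02,"spin": 0},{"tx": 0,"ty": -0.2,"tz": 0.02,"spin": 0},{"tx": 0,"ty": -0.24,"tz": 0.02,"spin": 0},{"tx": 0,"ty": -0.28,"tz": 0.02,"spin": 0},{"tx": 0,"ty": -0.31,"tz": 0.02,"spin": 0}])

```text
t: 13.0
ee_pos: [579.3, -185.5, 241.2]
orientation: [2.3, 2.139, -0.001]
ft_force: [-0.5, 0.6, -4.5]
width: 39.9
grasp_force: 30.0
```

apply_moves(targets=[{"tx": 0,"ty": -0.03,"tz": 0.01,"spin": 3},{"tx": 0,"ty": -0.06,"tz": 0.02,"spin": 8},{"tx": 0,"ty": -0.08,"tz": 0.02,"spin": 13},{"tx": 0,"ty": -0.095,"tz": 0.02,"spin": 16},{"tx": 0,"ty": -0.1,"tz": 0.02,"spin": 16},{"tx": 0,"ty": -0.1,"tz": 0.02,"spin": 16},{"tx": 0,"ty": -0.1,"tz": 0.02,"spin": 16},{"tx": 0,"ty": -0.1,"tz": 0.02,"spin": 16}])

```text
t: 13.8
ee_pos: [580.0, -282.2, 260.7]
orientation: [-1.979, -2.44, -0.0]
ft_force: [-0.8, 1.3, -4.3]
width: 39.8
grasp_force: 30.0
```

Run:
```python
from h import *
np.set_printoptions(precision=3,suppress=True)
o=ctrl.get_obs();print(o["ee_pos"],o["orientation"],o["width"])
p=(587,-208,.21)
o=obs("stand",("wrist","top","scene"),p)
for x in o: print(x[0],x[1],x[4],round(x[5],2),ray(x[0],x[4],x[3][2],x[2])[:2])
q,r=fit(o,p); print(q,r); c=cal("wrist"); im=ctrl.get_image("wrist")
for P in w(q,[(-90,-130,15),(90,-130,15),(90,130,15),(-90,130,15),(-50,-115,35),(50,-115,35),(50,-15,35),(-50,-15,35)]):
  u=proj("wrist",P,c)[0]; cv2.circle(im,tuple(int(v) for v in u),2,(255,0,255),-1)
save(cv2.resize(im,(800,600)),"w4.png")
```

```text
[ 579.957 -282.223  260.696] [-1.979 -2.44  -0.   ] 39.79795019493409
wrist stand [267.9 104.6] 0.59 [ 586.264 -206.167]
wrist tray_floor [270.4 149.7] 0.8 [ 601.487 -262.202]
wrist pad_top [212.6  23.1] 0.59 [ 514.454 -146.383]
top tray_floor [345.2 173.2] 0.58 [ 590.478 -269.577]
top pad_top [311.  197.7] 0.61 [ 503.846 -146.117]
scene stand [196.4 211.3] 0.68 [ 590.407 -211.651]
scene tray_floor [177.5 211.2] 0.91 [ 600.812 -269.996]
scene pad_top [213.1 175.8] 0.85 [ 520.252 -153.885]
[ 586.72  -206.178    0.235] [[ 0.233  0.057]
 [-0.646  3.711]
 [-0.48  -0.006]
 [-0.229 -3.475]
 [-0.002 -3.291]
 [ 1.794 -0.926]
 [ 0.141  0.286]
 [ 2.523 -1.616]]
```

View pics/w4.png

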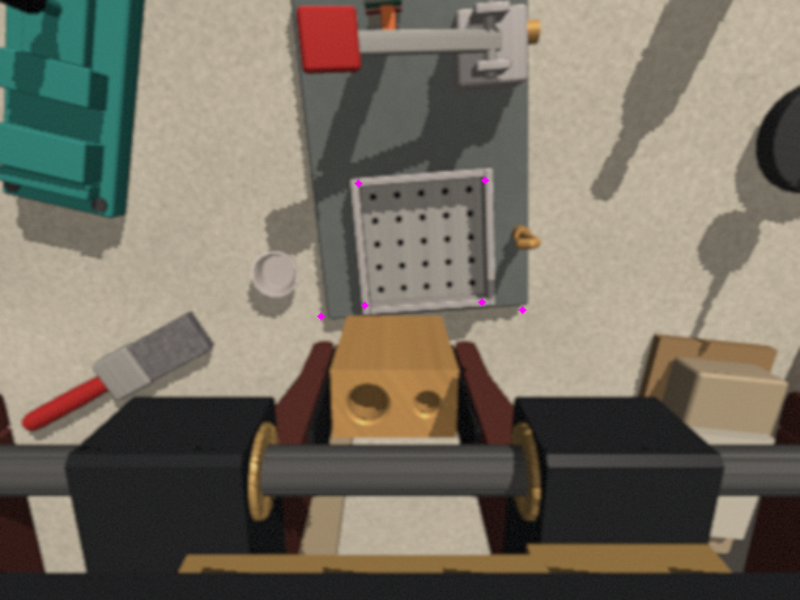

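The wrist picture shows the tray's inner rim at about (360,187), (485,176), (487,296) and (370,303), the red pad at (330,38), and the held block at (395,400). The fit is within a few mm. I'll refine it with these corners.

Run:
```python
from h import *
np.set_printoptions(precision=3,suppress=True)
c=cal("wrist"); B=[(-50,-15,35),(50,-15,35),(50,-115,35),(-50,-115,35),(-90,-130,15),(90,-130,15)]
U=np.array([(360,187),(485,176),(487,296),(370,303),(328,318),(528,302)])/1.5625
s=np.array([1,1,100]);f=lambda q:(proj("wrist",w(q/s,B),c)-U).ravel()
r=least_squares(f,np.array([586.7,-206,.235])*s,loss="soft_l1");q=r.x/s;print(q,r.fun.reshape(-1,2))
print("tray",w(q,(0,-65,15)),"padmid",w(q,(-60,75,79)),"deg",np.degrees(q[2]),"padtop rel proj",proj("wrist",w(q,(-57,75,106)),c)*1.5625)
R=cv2.Rodrigues(np.array(ctrl.get_obs()["orientation"]))[0]; print("tool y deg",np.degrees(np.arctan2(R[1,1],R[0,1])))
```

```text
[ 585.471 -204.435    0.281] [[-1.004 -1.848]
 [ 0.127 -1.037]
 [ 0.659  0.442]
 [-0.282  1.411]
 [-0.267  0.039]
 [ 0.779  1.057]]
tray [[ 603.519 -266.879   15.   ]] padmid [[ 507.007 -149.043   79.   ]] deg 16.120028298677017 padtop rel proj [[324.227  35.734]]
tool y deg 11.898757619824444
```

apply_moves(targets=[{"tx": 0.01,"ty": 0.006,"tz": -0.01,"spin": 2},{"tx": 0.02,"ty": 0.014,"tz": -0.03,"spin": 4},{"tx": 0.02,"ty": 0.014,"tz": -0.055,"spin": 4},{"tx": 0.02,"ty": 0.014,"tz": -0.085,"spin": 4},{"tx": 0.02,"ty": 0.014,"tz": -0.115,"spin": 4},{"tx": 0.02,"ty": 0.014,"tz": -0.14,"spin": 4},{"tx": 0.02,"ty": 0.014,"tz": -0.155,"spin": 4},{"tx": 0.02,"ty": 0.014,"tz": -0.165,"spin": 4}])

```text
t: 15.25
ee_pos: [599.9, -268.6, 93.9]
orientation: [-1.891, -2.507, 0.0]
ft_force: [0.2, 0.0, -3.8]
width: 39.5
grasp_force: 30.0
```

apply_moves(targets=[{"tx": 0,"ty": 0,"tz": -0.01,"spin": 0},{"tx": 0,"ty": 0,"tz": -0.02,"spin": 0},{"tx": 0,"ty": 0,"tz": -0.028,"spin": 0},{"tx": 0,"ty": 0,"tz": -0.035,"spin": 0},{"tx": 0,"ty": 0,"tz": -0.041,"spin": 0},{"tx": 0,"ty": 0,"tz": -0.044,"spin": 0},{"tx": 0,"ty": 0,"tz": -0.045,"spin": 0},{"tx": 0,"ty": 0,"tz": -0.045,"spin": 0}])

```text
t: 16.05
ee_pos: [600.1, -269.2, 50.7]
orientation: [1.893, 2.507, 0.0]
ft_force: [-1.2, 0.6, -4.2]
width: 39.7
grasp_force: 30.0
```

apply_moves(targets=[{"tx": 0,"ty": 0,"tz": -0.001,"spin": 0},{"tx": 0,"ty": 0,"tz": -0.002,"spin": 0},{"tx": 0,"ty": 0,"tz": -0.003,"spin": 0},{"tx": 0,"ty": 0,"tz": -0.004,"spin": 0},{"tx": 0,"ty": 0,"tz": -0.0045,"spin": 0},{"tx": 0,"ty": 0,"tz": -0.0045,"spin": 0},{"tx": 0,"ty": 0,"tz": -0.0045,"spin": 0},{"tx": 0,"ty": 0,"tz": -0.0045,"spin": 0}])

```text
t: 16.85
ee_pos: [600.0, -269.2, 46.2]
orientation: [1.893, 2.507, -0.0]
ft_force: [0.1, 0.1, -3.8]
width: 39.8
grasp_force: 30.0
```

apply_moves(targets=[{"tx": 0,"ty": 0,"tz": -0.0005,"spin": 0},{"tx": 0,"ty": 0,"tz": -0.001,"spin": 0},{"tx": 0,"ty": 0,"tz": -0.0015,"spin": 0},{"tx": 0,"ty": 0,"tz": -0.0015,"spin": 0},{"tx": 0,"ty": 0,"tz": -0.0015,"spin": 0},{"tx": 0,"ty": 0,"tz": -0.0015,"spin": 0},{"tx": 0,"ty": 0,"tz": -0.0015,"spin": 0},{"tx": 0,"ty": 0,"tz": -0.0015,"spin": 0}])

```text
t: 17.65
ee_pos: [600.1, -269.2, 46.0]
orientation: [1.893, 2.507, 0.0]
ft_force: [-4.2, 1.2, 7.7]
width: 39.8
grasp_force: 30.0
```

apply_moves(targets=[{"tx": 0,"ty": 0,"tz": 0,"spin": 0},{"tx": 0,"ty": 0,"tz": 0,"spin": 0},{"tx": 0,"ty": 0,"tz": 0,"spin": 0},{"tx": 0,"ty": 0,"tz": 0,"spin": 0},{"tx": 0,"ty": 0,"tz": 0,"spin": 0},{"tx": 0,"ty": 0,"tz": 0.005,"spin": 0},{"tx": 0,"ty": 0,"tz": 0.02,"spin": 0},{"tx": 0,"ty": 0,"tz": 0.045,"spin": 0}], gripper=-0.45)

```text
t: 18.45
ee_pos: [599.1, -268.7, 89.6]
orientation: [-1.891, -2.505, 0.001]
ft_force: [0.5, 0.5, 0.3]
width: 63.7
grasp_force: 0.0
```

apply_moves(targets=[{"tx": 0,"ty": 0,"tz": 0.03,"spin": 0},{"tx": 0,"ty": 0,"tz": 0.06,"spin": 0},{"tx": -0.01,"ty": 0,"tz": 0.09,"spin": 0},{"tx": -0.03,"ty": 0,"tz": 0.11,"spin": 0},{"tx": -0.055,"ty": 0,"tz": 0.12,"spin": 0},{"tx": -0.07,"ty": 0.002,"tz": 0.125,"spin": 0},{"tx": -0.075,"ty": 0.005,"tz": 0.125,"spin": 0},{"tx": -0.075,"ty": 0.005,"tz": 0.125,"spin": 0}], gripper=1)

```text
t: 19.25
ee_pos: [524.6, -263.8, 214.8]
orientation: [-1.893, -2.507, -0.0]
ft_force: [-0.1, 0.2, -0.2]
width: 3.0
grasp_force: 0.0
```

Run:
```python
from h import *
np.set_printoptions(precision=3,suppress=True)
o=ctrl.get_obs();print(o["ee_pos"],o["orientation"],o["width"])
c=cal("wrist");im=ctrl.get_image("wrist");h=cv2.cvtColor(im,cv2.COLOR_RGB2HSV)
m=cv2.inRange(h,(0,170,90),(6,255,255))|cv2.inRange(h,(174,170,90),(180,255,255)); m[230:]=0
n,l,s,ce=cv2.connectedComponentsWithStats(m)
for i in range(1,n):
  if s[i,4]>150:
    P=np.argwhere(l==i)[:,::-1]; b=cv2.boxPoints(cv2.minAreaRect(P.astype(np.float32))); print(s[i],ce[i],[tuple(ray("wrist",x,106,c)[:2].round(1)) for x in b])
for d in ctrl.pinpoint("pad_top","wrist")[:2]: print(d["uv"],d["score"],ray("wrist",d["uv"],106,c))
print(proj("wrist",[[510,-148,106]],c))
save(cv2.resize(im,(800,600)),"w5.png")
```

```text
[ 524.645 -263.807  214.818] [-1.893 -2.507 -0.   ] 3.0263571535108267
[ 254   29   43   47 1838] [274.609  52.262] [(np.float64(498.8), np.float64(-170.1)), (np.float64(491.1), np.float64(-136.4)), (np.float64(523.7), np.float64(-128.7)), (np.float64(532.7), np.float64(-162.2))]
[276.8, 52.5] 0.83 [ 513.623 -148.414  106.   ]
[[272.705  50.66 ]]
```

View pics/w5.png

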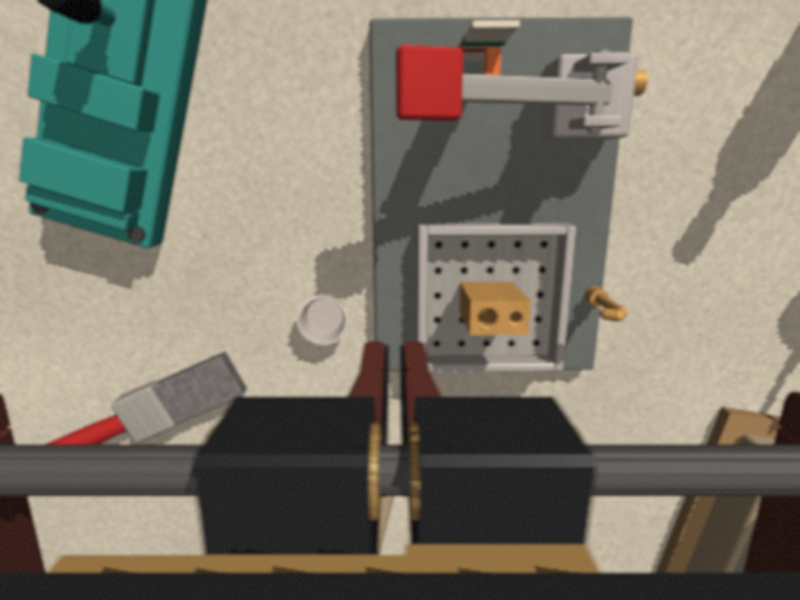

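The block stands upright and free in the tray at (495,310). The red pad is centred at about (430,82), which is roughly (512,-149) mm. Next I move over it with the fingers shut.

apply_moves(targets=[{"tx": -0.004,"ty": 0.02,"tz": 0,"spin": 0},{"tx": -0.008,"ty": 0.05,"tz": 0,"spin": 0},{"tx": -0.012,"ty": 0.08,"tz": 0,"spin": 0},{"tx": -0.016,"ty": 0.105,"tz": -0.01,"spin": 0},{"tx": -0.016,"ty": 0.115,"tz": -0.03,"spin": 0},{"tx": -0.016,"ty": 0.115,"tz": -0.055,"spin": 0},{"tx": -0.016,"ty": 0.115,"tz": -0.075,"spin": 0},{"tx": -0.016,"ty": 0.115,"tz": -0.085,"spin": 0}], gripper=1)

```text
t: 20.15
ee_pos: [508.0, -147.7, 127.6]
orientation: [-1.89, -2.506, 0.002]
ft_force: [-0.6, -0.5, 0.6]
width: 0.5
grasp_force: 0.0
```

apply_moves(targets=[{"tx": 0,"ty": 0,"tz": -0.005,"spin": 0},{"tx": 0,"ty": 0,"tz": -0.01,"spin": 0},{"tx": 0,"ty": 0,"tz": -0.015,"spin": 0},{"tx": 0,"ty": 0,"tz": -0.02,"spin": 0},{"tx": 0,"ty": 0,"tz": -0.025,"spin": 0},{"tx": 0,"ty": 0,"tz": -0.029,"spin": 0},{"tx": 0,"ty": 0,"tz": -0.032,"spin": 0},{"tx": 0,"ty": 0,"tz": -0.034,"spin": 0}])

```text
t: 20.95
ee_pos: [508.7, -149.3, 95.6]
orientation: [-1.893, -2.507, 0.001]
ft_force: [-2.9, -0.8, 5.5]
width: 0.5
grasp_force: 2.3
```

apply_moves(targets=[{"tx": 0,"ty": 0,"tz": -0.003,"spin": 0},{"tx": 0,"ty": 0,"tz": -0.006,"spin": 0},{"tx": 0,"ty": 0,"tz": -0.009,"spin": 0},{"tx": 0,"ty": 0,"tz": -0.012,"spin": 0},{"tx": 0,"ty": 0,"tz": -0.014,"spin": 0},{"tx": 0,"ty": 0,"tz": -0.015,"spin": 0},{"tx": 0,"ty": 0,"tz": -0.016,"spin": 0},{"tx": 0,"ty": 0,"tz": -0.016,"spin": 0}])

```text
t: 21.75
ee_pos: [508.1, -149.3, 79.6]
orientation: [-1.892, -2.506, 0.002]
ft_force: [-5.8, -2.8, 7.2]
width: 0.6
grasp_force: 3.4
```

Run:
```python
from h import *
o=ctrl.get_obs();print(o["ee_pos"],o["ft_force"])
a=ctrl.get_image("wrist");b=ctrl.get_image("scene")
A=cv2.resize(a,(512,384));B=cv2.resize(b[150:260,130:430],(800,293),interpolation=cv2.INTER_CUBIC)
A=cv2.resize(a[100:300,150:400],(375,300));v=np.zeros((593,800,3),np.uint8);v[:293]=B;v[293:,:375]=A
save(v,"w6.png")
```

```text
[ 508.05604041 -149.26571341   79.55987387] [-5.77318031 -2.8006441   7.23966778]
```

View pics/w6.png

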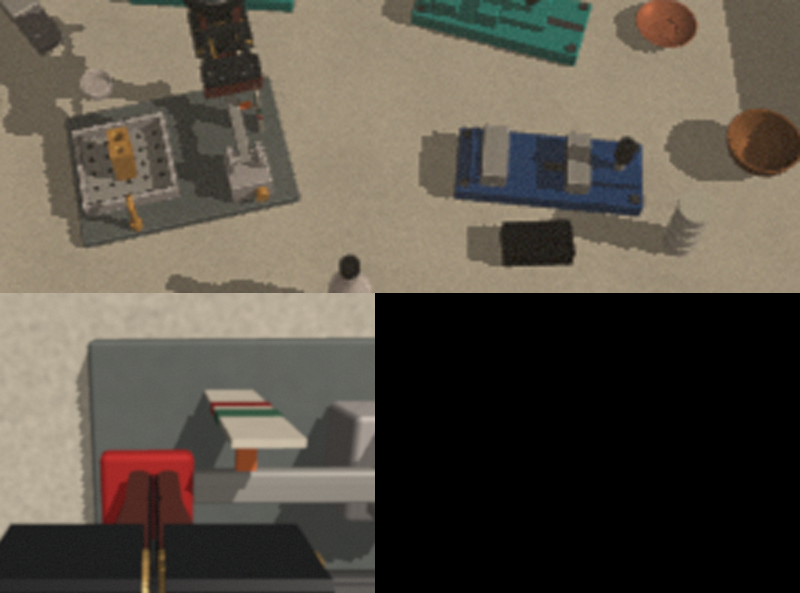

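The fingertips are on the red pad at 79.6 mm, the middle position. The block is upright in the tray and the vise is open. I'll hold here.

apply_moves(targets=[{"tx": 0,"ty": 0,"tz": 0,"spin": 0},{"tx": 0,"ty": 0,"tz": 0,"spin": 0},{"tx": 0,"ty": 0,"tz": 0,"spin": 0},{"tx": 0,"ty": 0,"tz": 0,"spin": 0},{"tx": 0,"ty": 0,"tz": 0,"spin": 0},{"tx": 0,"ty": 0,"tz": 0,"spin": 0},{"tx": 0,"ty": 0,"tz": 0,"spin": 0},{"tx": 0,"ty": 0,"tz": 0,"spin": 0}])

```text
t: 22.65
ee_pos: [508.1, -149.3, 79.7]
orientation: [-1.892, -2.506, 0.001]
ft_force: [-5.2, -1.7, 6.4]
width: 0.2
grasp_force: 3.4
```

apply_moves(targets=[{"tx": 0,"ty": 0,"tz": 0,"spin": 0},{"tx": 0,"ty": 0,"tz": 0,"spin": 0},{"tx": 0,"ty": 0,"tz": 0,"spin": 0},{"tx": 0,"ty": 0,"tz": 0,"spin": 0},{"tx": 0,"ty": 0,"tz": 0,"spin": 0},{"tx": 0,"ty": 0,"tz": 0,"spin": 0},{"tx": 0,"ty": 0,"tz": 0,"spin": 0},{"tx": 0,"ty": 0,"tz": 0,"spin": 0}])

```text
t: 23.45
ee_pos: [508.1, -149.2, 79.7]
orientation: [-1.892, -2.506, 0.001]
ft_force: [-5.0, -2.5, 7.3]
width: 0.4
grasp_force: 3.4
```

apply_moves(targets=[{"tx": 0,"ty": 0,"tz": 0,"spin": 0},{"tx": 0,"ty": 0,"tz": 0,"spin": 0},{"tx": 0,"ty": 0,"tz": 0,"spin": 0},{"tx": 0,"ty": 0,"tz": 0,"spin": 0},{"tx": 0,"ty": 0,"tz": 0,"spin": 0},{"tx": 0,"ty": 0,"tz": 0,"spin": 0},{"tx": 0,"ty": 0,"tz": 0,"spin": 0},{"tx": 0,"ty": 0,"tz": 0,"spin": 0}])

```text
t: 24.25
ee_pos: [508.1, -149.2, 79.7]
orientation: [-1.892, -2.506, 0.001]
ft_force: [-5.3, -1.8, 7.5]
width: 0.6
grasp_force: 3.4
```

apply_moves(targets=[{"tx": 0,"ty": 0,"tz": 0,"spin": 0},{"tx": 0,"ty": 0,"tz": 0,"spin": 0},{"tx": 0,"ty": 0,"tz": 0,"spin": 0},{"tx": 0,"ty": 0,"tz": 0,"spin": 0},{"tx": 0,"ty": 0,"tz": 0,"spin": 0},{"tx": 0,"ty": 0,"tz": 0,"spin": 0},{"tx": 0,"ty": 0,"tz": 0,"spin": 0},{"tx": 0,"ty": 0,"tz": 0,"spin": 0}])

```text
t: 25.05
ee_pos: [508.1, -149.3, 79.7]
orientation: [-1.892, -2.506, 0.002]
ft_force: [-4.8, -2.1, 7.1]
width: 0.4
grasp_force: 3.4
```

```bash
python3 -c "
from workcell import ctrl
print(ctrl.close_job())"
```

```text
the job is handed in; nothing more can be done
None
```

I handed the job in at about 25 s: the vise jaw is about 44 mm open, the block stands released and upright in the tray, and I held the lever pad at 79.7 mm (middle is 79 mm) for over 3 s and was still holding it at hand-in.

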